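Put the packing bench's desk tools back into their shadow-foam tray

ROBOT

A 7-joint arm with a two-finger parallel gripper is mounted at the origin on a cart in front of the work surface, level with it; the furniture and walls round the work are solid. World frame = base frame: x ahead of the robot, y to its left, z up, the work surface at z = 0. Lengths are in m, angles in rad, forces in N, time in s.
With the tool pointing down it reaches from about 0.4 to 0.875 m from the base axis. Payload 19.3 kg.
Tool frame: the origin (TCP) lies at the very end of the fingers, on their centre line; the grasp point (between the pads) lies 19 mm behind it; z points along the fingers, y is the line along which they close (so a half turn about z gives the same grasp; the last joint's range is limited). The gripper opens to 85 mm and grips with 20 to 120 N. Pads are 22 mm wide; open, the fingers measure 114 mm over their backs; the gripper's body (76 mm by 85 mm) begins 54 mm behind the grasp point. The pads swing forward as they close: fully open they stand 13 mm farther back than shut.
Start: joints at [1.104, 0.521, -0.036, 1.599, 0.021, 1.021, -0.113], TCP at [0.242, -0.576, 0.231] pointing down, gripper open.
Joint ranges: [-2.91, 2.91], [-0.3, 2.13], [-1.5, 1.42], [0.17, 2.43], [-1.26, 4.41], [0.16, 1.93], [-2.52, 2.52]. Speed limits (rad/s): [1.89, 1.89, 2.39, 2.39, 3.01, 3.01, 3.01].

INTERFACE

Orientations are given as [roll, pitch, yaw] about the fixed x, y, z axes, in that order (R = Rz(yaw) Ry(pitch) Rx(roll)).
In Python, from workcell import bot gives the robot as it stands.
- The arm moves only by the tool carry_out, never from a script. Its argument "rows" is a list that holds one entry, the list of rows, each a list of 4 numbers: the shift along the tool's x, y, z in m, then the turn about the tool's z in degrees. In form: [[[x, y, z, twist], ...]]. A call has 1 to 12 rows; each row is the pose to reach, as a shift and turn from the pose commanded when the call began, along the tool's axes at that moment; what a row does not reach only later rows make up. A row lasts 1/12 s, in which the tool goes at most 41.7 mm and 7.16 degrees, less where a joint would pass 70% of its speed; a pose out of reach is approached as far as the arm can. A call with a gripper value outside its range is refused whole. "grip" is the finger opening in m, from 0 to 0.0854, set as the call begins (left out, the last holds). The fingers move at their own pace and stop on an object; "grip_force" is the grip in N (left out, the last holds). Time passes only in rows, so rows that repeat a pose let the fingers close. It gives the time, the measured TCP pose, the force, the opening and the grip force at its end, in the units of the state.
- bot.observe(): the state, without advancing time (a new reading comes with each control period).
- bot.grab_frame(name): name is "side" or "top"; returns a dict with "pixels" (480x640x3 uint8, red, green, blue), "K" (3x3 intrinsics, pixels), "k1" (the pictures are not rectified: a ray, as slopes to the right and down, at radius r is drawn at 1 + k1 r^2 times it, then the intrinsics apply), "pose" (4x4, takes a point from camera to world coordinates). Camera axes: x right, y down, z forward; pixel columns grow to the right and rows downward; lengths in m; the calibration is good to about 2 mm. A picture is of the moment at which its call begins. There is no depth.
- bot.job_done(): hands the job in; it is judged then, once.
Trained networks look in a picture, given as the dict that the camera call returned (one of the last four; its "shot" number tells which), for a name from the list of things; names that differ only in an ending like _2 or _b are one class to them, and where a whole thing is asked for, a point or a joint stands for the part that bears it (a point fixed in the world has none). Each returns a list of dicts, best first, with "conf" (0 to 1); they miss things now and then, are a little off and sometimes report something else, mostly with a low value. They report only what shows in the picture. A call takes as long as a camera call. They do not tell look-alikes from the thing itself.
- bot.look_for(picture, label): "position" ([column, row] in pixels, amid what is visible of it).
- bot.regions_of(picture, label): "region" (480x640 bool, what is visible of it) and "position" ([column, row] in pixels, amid what is visible of it).
- bot.spot_point(picture, label): "position" ([column, row] in pixels: a listed point, or the origin of a listed thing).
The state is a dict: "clock": time; "qpos": joint angles; "qd": joint speeds; "joint_efforts": joint torques, N m; "position": TCP position; "tool_rot": TCP orientation; "force": force on the tool from outside, world axes, zero at the start; "moment": the same for the moment, N m; "grip_width": finger opening in m; "finger_force": force on a finger pad.
Only numpy, scipy, OpenCV 4.12 (cv2) and the standard library are available. Lean on these libraries where they do the work, as an engineer would, in place of code of your own. Each camera call takes 0.05 s, during which the arm holds its last target. There are 200 camera calls.

TASK

Tidy the packing bench: put the stapler, the hand stamp, the glue stick and the roll of labels back into the foam-lined tray, each standing upright in the cut-out made for it and right down on the cut-out's floor. Leave the ink pad and the small card box where they are.

Things in the scene. Friction and masses are not known exactly. Their poses are not given: they have to be found in the camera images.
- stapler_centre (a point): desk stapler, red top arm on a metal base, 30 x 130 x 56 mm, standing on its base, about 0.19 kg, its arm rigid. Point: its centre, 26 mm above what it stands on; y along its length, z up. Grip it across x by the top arm (22 mm wide, 30 to 54 mm above what it stands on), so that the fingers stay above the foam when it is set down.
- stamp_centre (a point): brown hand stamp, 64 mm tall, standing on a base 22 x 46 mm and 18 mm high; above it a round knob handle, 16 mm thick at its foot, widest (22 mm) 52 to 58 mm up; 0.035 kg. Point: its centre, 32 mm above the underside; x along the 22 mm side, y along the 46 mm side, z up. Grip the knob across x, 45 to 55 mm above the underside.
- glue_centre (a point): white glue stick with a blue cap, standing on end, 25 mm in diameter, 88 mm tall, 0.03 kg. Point: its centre, 44 mm above the underside; z up.
- roll_centre (a point): roll of white labels on a brown core, lying flat, 64 mm in diameter, 38 mm high, 0.11 kg, rigid; the hole in its core cannot be entered. Point: its centre, 19 mm above the underside; z up. Grip it round the outside.
- stapler_cutout (a point): long cut-out for the stapler (either way round), 42 (x) x 142 (y) mm, in one of four black foam inserts, 92 x 154 mm each, that lie two by two in a shallow grey tray, 322 x 198 mm; all fixed. A finger relief 40 mm wide crosses its middle along x. Point: centre of its floor, where the thing stands, 8 mm above the table; y along the insert, z up. Foam top 10 mm, tray rim 11 mm above this floor.
- stamp_cutout (a point): small rectangular cut-out for the stamp (either way round), 34 (x) x 58 (y) mm, in another of the four inserts. Point: centre of its floor, where the thing stands, 8 mm above the table; y along the insert, z up. Foam top 10 mm, tray rim 11 mm above this floor.
- glue_cutout (a point): small round cut-out for the glue stick, 37 mm in diameter, in another of the four inserts. Point: centre of its floor, where the thing stands, 8 mm above the table; y along the insert, z up. Foam top 10 mm, tray rim 11 mm above this floor.
- roll_cutout (a point): large round cut-out for the label roll, 76 mm in diameter, in another of the four inserts. A finger relief 40 mm wide, equally deep, runs from it both ways along y to 6 mm from the insert's ends: room for fingers that hold the roll along y. Point: centre of its floor, where the thing stands, 8 mm above the table; y along the insert, z up. Foam top 10 mm, tray rim 11 mm above this floor.
- ink_pad_centre (a point): bystander: black ink pad, 65 x 98 x 20 mm, lying loose at the front, right of the tray, in front of the fixed tape dispenser (128 mm tall, between the tray and the things at the right: carry things over it well clear). The point is its centre, 10 mm up.
- card_box_centre (a point): bystander: small grey card box with a dark lid, 58 x 96 x 31 mm, lying loose at the right, beside the paper trimmer. The point is its centre, 15.5 mm up.
There are look-alikes about, which are no part of the job. What is shaped like the part that bears glue_centre but pink or red is not meant.

How it is judged:
By the outcome, as a careful person would: the job done as asked, in the order asked, and still so for the second after the job is handed in, with the robot touching nothing.
It also fails if it takes over 109 s, if anything falls off the work surface, if the arm or the gripper's body presses on something with over 40 N, if the wrist force passes 120 N, or if a joint passes its speed limit or range.

## Working session

There is one attempt and no reset: what is moved stays moved. The work goes in short steps, Python scripts to look and compute and a tool call to move; the robot and the scene stay as the last step left them, time stands still between calls to the robot, and variables do not carry over. Pictures are saved under pics/ and viewed, at most 17 in all, crops included, and the job is handed in when it is done.

Besides the shell and the picture viewer there is one more tool, called after "Request:" by a JSON object that holds its "api" and its "payload", one argument or row to a line. carry_out: Moves the arm, as the interface text tells. Its arguments: {"type":"object","properties":{"rows":{"type":"array","items":{"type":"array","items":{"type":"array","items":{"type":"number"}}}},"grip":{"type":"number"},"grip_force":{"type":"number"}},"required":["rows"]}

```bash
mkdir -p pics; ls
cat > h.py <<'E'
import numpy as np,cv2
from workcell import bot
def ray(f,p):
    K=np.array(f["K"]);k=f["k1"];T=np.array(f["pose"])
    d=np.array([(p[0]-K[0,2])/K[0,0],(p[1]-K[1,2])/K[1,1]]);u=d.copy()
    for _ in range(20):u=d/(1+k*(u@u))
    return T[:3,3],T[:3,:3]@np.array([u[0],u[1],1.])
def atz(f,p,z):
    o,d=ray(f,p);return o+d*(z-o[2])/d[2]
def two(f1,p1,f2,p2):
    o1,d1=ray(f1,p1);o2,d2=ray(f2,p2)
    A=np.stack([d1,-d2],1);t=np.linalg.lstsq(A,o2-o1,rcond=None)[0]
    a=o1+d1*t[0];b=o2+d2*t[1];return (a+b)/2,np.linalg.norm(a-b)
def proj(f,X):
    K=np.array(f["K"]);T=np.array(f["pose"]);c=T[:3,:3].T@(np.array(X)-T[:3,3])
    u=c[:2]/c[2];u=u*(1+f["k1"]*(u@u));return np.array([K[0,0]*u[0]+K[0,2],K[1,1]*u[1]+K[1,2]])
def save(f,n):cv2.imwrite("pics/"+n+".png",f["pixels"][:,:,::-1])
NAMES="stapler_centre stamp_centre glue_centre roll_centre stapler_cutout stamp_cutout glue_cutout roll_cutout ink_pad_centre card_box_centre".split()
E
python3 - <<'E'
from h import *
np.set_printoptions(precision=3,suppress=True)
print(bot.observe())
s=bot.grab_frame("side");t=bot.grab_frame("top");save(s,"s0");save(t,"t0")
for f in(s,t):print(f["pose"],f["K"],f["k1"])
for n in NAMES:
    a=bot.spot_point(s,n);b=bot.spot_point(t,n)
    for q in a[:3]:print(n,"S",np.round(q["position"]),round(q["conf"],2))
    for q in b[:3]:print(n,"T",np.round(q["position"]),round(q["conf"],2))
    if a and b:
        X,e=two(s,a[0]["position"],t,b[0]["position"]);print("   ",X,e)
E
```

```text
pics
{'clock': 0.0, 'qpos': array([ 1.104,  0.522, -0.036,  1.6  ,  0.021,  1.021, -0.113]), 'qd': array([ 0.   ,  0.   , -0.   , -0.002,  0.002,  0.001, -0.001]), 'joint_efforts': array([ -0.001, -92.713,   1.979, -36.994,   0.018,   0.008,   0.   ]), 'position': array([ 0.241, -0.576,  0.231]), 'tool_rot': array([-3.14 ,  0.   ,  0.397]), 'force': array([-0.443, -0.417,  0.207]), 'moment': array([ 0.014,  0.041, -0.005]), 'finger_force': 0.0, 'grip_width': 0.08564364481118154}
[[ 0.991  0.079 -0.104  0.628]
 [ 0.13  -0.515  0.847 -1.008]
 [ 0.014 -0.853 -0.521  0.657]
 [ 0.     0.     0.     1.   ]] [[459.      0.    315.194]
 [  0.    459.    235.239]
 [  0.      0.      1.   ]] -0.06435783597578826
[[-0.025 -0.99   0.141  0.323]
 [-1.     0.023 -0.018 -0.026]
 [ 0.015 -0.142 -0.99   1.507]
 [ 0.     0.     0.     1.   ]] [[583.526   0.    316.288]
 [  0.    583.526 238.879]
 [  0.      0.      1.   ]] -0.04789302047899516
stapler_centre S [268. 327.] 0.89
stapler_centre T [427. 269.] 0.67
    [ 0.452 -0.336  0.016] 0.0029116702585335725
stamp_centre S [261. 284.] 0.58
stamp_centr
[... 430 characters left out ...]
6463744808
stapler_cutout S [266. 329.] 0.62
stamp_cutout S [362. 231.] 0.68
stamp_cutout T [262. 206.] 0.87
stamp_cutout T [428. 270.] 0.52
stamp_cutout T [159. 281.] 0.37
    [0.625 0.087 0.008] 0.005639890813823343
glue_cutout S [362. 216.] 0.67
glue_cutout T [228. 213.] 0.89
    [0.616 0.177 0.006] 0.00986923487648695
roll_cutout S [308. 208.] 0.81
roll_cutout T [228. 271.] 0.91
    [0.46  0.175 0.018] 0.003234153530524692
ink_pad_centre S [267. 263.] 0.86
ink_pad_centre T [330. 289.] 0.83
    [ 0.401 -0.089 -0.   ] 0.011581994833699635
card_box_centre S [344. 371.] 0.89
card_box_centre T [455. 206.] 0.74
card_box_centre T [228. 266.] 0.55
    [ 0.614 -0.421  0.008] 0.0032218922739879843
```

View pics/t0.png

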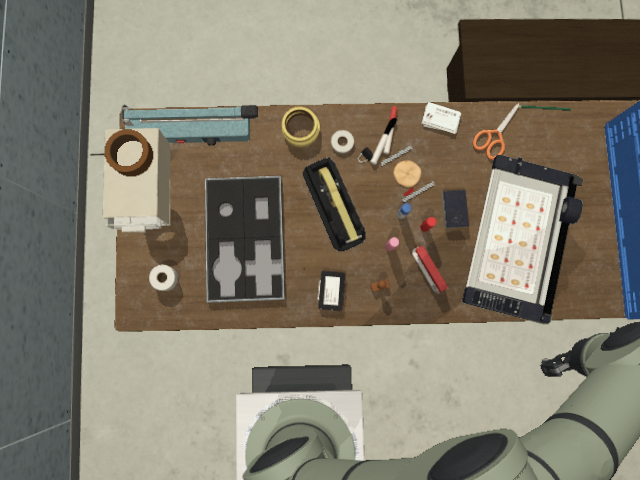

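View pics/s0.png

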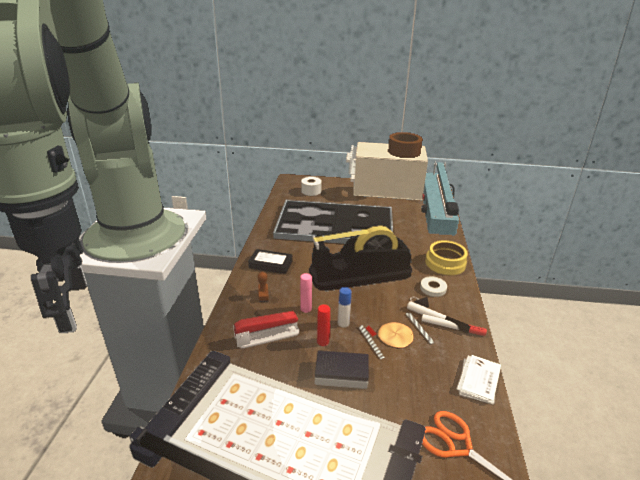

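The top view shows the tray at (245,240), with its cut-outs: glue (226,210), stamp (262,208), roll (228,268) and stapler (264,262). The stapler is at (430,270), the stamp at (379,287) and the blue-capped glue stick at (405,210), with pink and red look-alikes at (393,243) and (428,224). The label roll is at (163,278), and a low tape ring is at (342,141). Next I'll look at enlarged crops.

Run:
```python
from h import *
np.set_printoptions(precision=3,suppress=True)
t=bot.grab_frame("top");s=bot.grab_frame("side")
c=t["pixels"][170:310,140:300];c2=t["pixels"][170:310,355:495-10+10]
cv2.imwrite("pics/tray.png",cv2.resize(c,None,fx=4.2,fy=4.2,interpolation=cv2.INTER_CUBIC)[:,:,::-1])
a=cv2.resize(t["pixels"][185:310,360:460],(400,500),interpolation=cv2.INTER_CUBIC);b=cv2.resize(s["pixels"][250:350,230:360],(400,308),interpolation=cv2.INTER_CUBIC)
im=np.zeros((500,800,3),np.uint8);im[:,:400]=a;im[:308,400:]=b
cv2.imwrite("pics/obj.png",im[:,:,::-1])
for n in NAMES[:4]+NAMES[8:]:
  for f,l in((t,"T"),(s,"S")):
    for r in bot.regions_of(f,n)[:3]:
        m=r["region"].astype(np.uint8);p=cv2.findNonZero(m);R=cv2.minAreaRect(p)
        print(n,l,round(r["conf"],2),np.round(r["position"]),len(p),np.round(R[0],1),np.round(R[1],1),round(R[2]),f["pixels"][r["region"]].mean(0).astype(int))
```

```text
stapler_centre T 0.61 [424. 272.] 731 [429.  268.7] [51.6 15.4] 59 [146  82  75]
stapler_centre S 0.88 [265. 329.] 1651 [265.8 327.6] [28.1 65.7] 76 [166 108  98]
stamp_centre T 0.65 [381. 286.] 161 [380. 285.] [ 8.9 18.3] 72 [118  75  45]
stamp_centre S 0.6 [262. 286.] 241 [263.1 286.5] [29.2  9.2] 87 [107  67  42]
glue_centre T 0.63 [406. 210.] 156 [404. 210.] [ 9.9 17. ] 45 [ 86 100 124]
glue_centre T 0.6 [390. 243.] 132 [391.8 243.3] [ 9.9 14.8] 45 [181 124 133]
glue_centre T 0.57 [427. 222.] 156 [428.2 223. ] [10.3 16.9] 56 [155  52  47]
glue_centre S 0.76 [324. 326.] 492 [323.5 325. ] [40. 13.] 90 [159  48  41]
glue_centre S 0.66 [346. 305.] 385 [344.7 306.5] [10.8 37.4] 4 [117 119 132]
glue_centre S 0.59 [308. 296.] 407 [306. 293.] [38. 10.] 90 [190 109 122]
roll_centre T 0.72 [158. 277.] 550 [163.  277.5] [25. 28.] 90 [194 187 173]
roll_centre S 0.65 [313. 184.] 312 [311.5 186. ] [18. 19.] 90 [185 176 159]
ink_pad_centre T 0.68 [333. 289.] 920 [331.  289.7] [25.3 38. ] 5 [132 130 122]
ink_pad_centre S 0.61 [268. 262.] 818 [270.  261.2] [43.3 20.6] 9 [117 111 104]
card_box_centre T 0.21 [406. 211.] 106 [404.  210.5] [ 7.8 14.8] 45 [ 82 102 131]
card_box_centre S 0.63 [343. 371.] 1800 [341.8 369.1] [52.9 35. ] 5 [87 78 74]
card_box_centre S 0.45 [353. 226.] 503 [362. 227.] [14. 56.] 90 [76 69 56]
card_box_centre S 0.32 [363. 213.] 801 [362.8 213.4] [53.1 15.3] 4 [64 59 53]
```

View pics/tray.png

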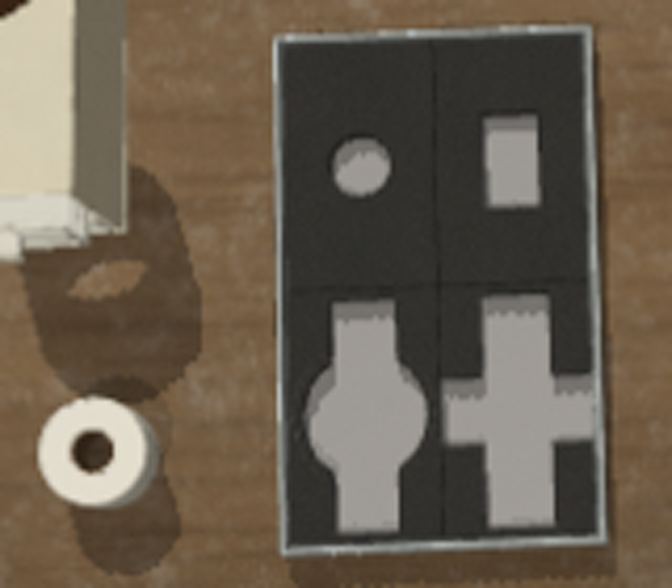

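View pics/obj.png

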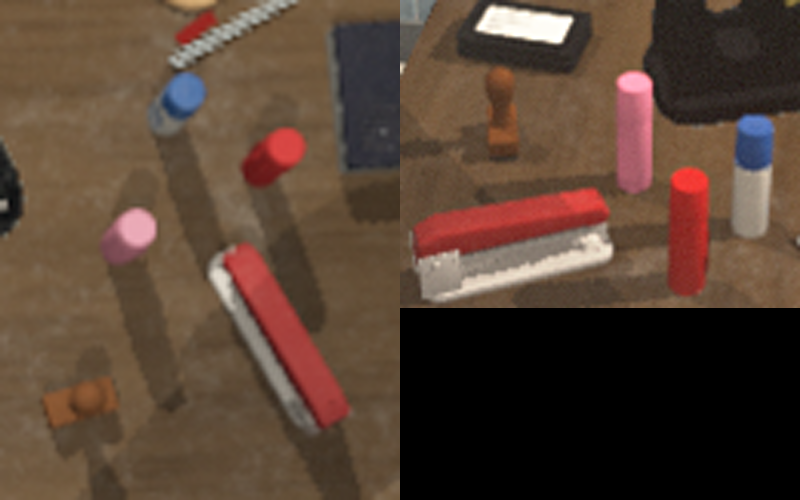

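Run:
```python
from h import *
np.set_printoptions(precision=4,suppress=True)
t=bot.grab_frame("top");s=bot.grab_frame("side")
def crop(u,v):return ((u+.5)/4.2-.5+140,(v+.5)/4.2-.5+170)
W=lambda u,v,z=.018:atz(t,crop(u,v),z)[:2]
C=np.array([W(*p,.019) for p in((275,35),(590,28),(606,540),(284,552))])
print("tray c",C.mean(0),"sides",[np.linalg.norm(C[i]-C[(i+1)%4]) for i in range(4)])
e1=C[0]-C[3]+C[1]-C[2];yaw=np.arctan2(e1[1],e1[0]);e2=C[0]-C[1]+C[3]-C[2]
print("yaw deg of long axis",np.degrees(yaw),"from short",np.degrees(np.arctan2(-e2[0],e2[1])))
for n,b in dict(stapler=(483,550,296,528),stamp=(483,541,115,208),glue=(332,391,137,196),roll=(306,428,300,533)).items():
    l,r,tp,bt=b;P=W((l+r)/2,(tp+bt)/2);print(n,P,"size",np.linalg.norm(W(l,tp)-W(r,tp)),np.linalg.norm(W(l,tp)-W(l,bt)))
    R=np.array([[np.cos(yaw),-np.sin(yaw)],[np.sin(yaw),np.cos(yaw)]]);print("   in tray frame",R.T@(P-C.mean(0)))
def mask(f,fn,box):
    h=cv2.cvtColor(f["pixels"],cv2.COLOR_RGB2HSV).astype(int);m=fn(h)
    z=np.zeros(m.shape,np.uint8);x0,x1,y0,y1=box;z[y0:y1,x0:x1]=m[y0:y1,x0:x1];return z
red=lambda h:((h[...,0]<8)|(h[...,0]>172))&(h[...,1]>150)&(h[...,2]>70)
blue=lambda h:(abs(h[...,0]-110)<12)&(h[...,1]>120)&(h[...,2]>60)
mt,ms=mask(t,red,(405,450,240,300)),mask(s,red,(225,305,305,345))
Rt=cv2.minAreaRect(cv2.findNonZero(mt));Rs=cv2.minAreaRect(cv2.findNonZero(ms));print("stapler",Rt,Rs,two(t,Rt[0],s,Rs[0]))
bx=np.array([atz(t,p,.05)[:2] for p in cv2.boxPoints(Rt)]);d=max((bx[1]-bx[0],bx[2]-bx[1]),key=np.linalg.norm)
print(" ctr@.05",atz(t,Rt[0],.05),"len",np.linalg.norm(bx[1]-bx[0]),np.linalg.norm(bx[2]-bx[1]),"dir deg",np.degrees(np.arctan2(d[1],d[0])))
mt,ms=mask(t,blue,(395,415,198,222)),mask(s,blue,(335,355,285,310))
for R in (mt,ms):print(cv2.boundingRect(R),R.sum())
ct=cv2.findNonZero(mt).reshape(-1,2).mean(0);cs=cv2.findNonZero(ms).reshape(-1,2).mean(0);print("glue cap",two(t,ct,s,cs))
# stamp: knob top, obj crop 4x (360,185); side crop scale 3.077 (230,250)
o=lambda u,v:((u+.5)/4-.5+360,(v+.5)/4-.5+185)
sd=lambda u,v:((u-400+.5)/3.077-.5+230,(v+.5)/3.077-.5+250)
print("knob",two(t,o(88,396),s,sd(499,80)))
B=[o(43,399),o(115,380),o(118,407),o(52,427)];B=np.array([atz(t,p,.018)[:2] for p in B]);print("stamp base",B.mean(0),[np.linalg.norm(B[i]-B[(i+1)%4]) for i in range(4)],np.degrees(np.arctan2(*(B[0]-B[1]+B[3]-B[2])[::-1])))
print("roll top",W(92,451,.038),"diam",np.linalg.norm(W(38,451,.038)-W(147,451,.038)), "two", two(t,crop(92,451),s,bot.spot_point(s,"roll_centre")[0]["position"]))
# pink, red tops
for n,p in dict(glue=(186,94),pink=(136,230),red=(285,147)).items():print(n,atz(t,o(*p),.088))
```

```text
tray c [0.5437 0.1327] sides [np.float64(0.1960845018878574), np.float64(0.31779791831884774), np.float64(0.19456110558347323), np.float64(0.3204921998633605)]
yaw deg of long axis 0.9283273489730068 from short 0.38065564977187855
stapler [0.4645 0.0859] size 0.041063093028758754 0.1418024091755105
   in tray frame [-0.08   -0.0454]
stamp [0.6199 0.0868] size 0.0359348697523869 0.058525769037856244
   in tray frame [ 0.0754 -0.0471]
glue [0.6189 0.1798] size 0.03651972266677126 0.03710800587401399
   in tray frame [0.0759 0.0459]
roll [0.4639 0.1769] size 0.07478271741186955 0.1423566899349274
   in tray frame [-0.0791  0.0456]
stapler ((431.0294189453125, 267.8823547363281), (49.90608596801758, 9.432421684265137), 59.036251068115234) ((265.4966735839844, 321.64764404296875), (13.72904109954834, 63.663360595703125), 79.99201965332031) (array([ 0.451 , -0.3425,  0.0378]), np.float64(0.0017190824448870116))
 ctr@.05 [ 0.4508 -0.3396  0.05  ] len 0.02428100801234874 0.12477268518795251 dir deg -151.59761181165973
(401, 204, 10, 10) 44
(340, 287, 11, 17) 152
glue cap (array([ 0.5999, -0.2778,  0.0702]), np.float64(0.0009420250703381707))
knob (array([ 0.4138, -0.2132,  0.052 ]), np.float64(0.000894157031983714))
stamp base [ 0.4119 -0.2134] [np.float64(0.04791176665388329), np.float64(0.017342625900288507), np.float64(0.04431959459912255), np.float64(0.01868969597109347)] 104.2164921301902
roll top [0.4451 0.3394] diam 0.06558370623873153 two (array([ 0.4427,  0.3482, -0.0031]), np.float64(0.011772127292083262))
glue [ 0.5978 -0.2772  0.088 ]
pink [ 0.5133 -0.2422  0.088 ]
red [ 0.563  -0.3372  0.088 ]
```

The tray measures 196 x 319 mm against 198 x 322, and the cut-out sizes match the text. The knob is at z≈0.052 and the glue cap at z≈0.070, both plausible. I'll go over the stapler first.

Request:
{"api": "carry_out", "payload": {
  "rows": [
    [[0.285,-0.1355,0,-5.6],[0.285,-0.1355,0,-5.6],[0.285,-0.1355,0,-5.6],[0.285,-0.1355,0,-5.6],[0.285,-0.1355,0.03,-5.6],[0.285,-0.1355,0.06,-5.6],[0.285,-0.1355,0.09,-5.6],[0.285,-0.1355,0.11,-5.6],[0.285,-0.1355,0.12,-5.6],[0.285,-0.1355,0.12,-5.6],[0.285,-0.1355,0.12,-5.6]]
  ],
  "grip": 0.05,
  "grip_force": 40
}}

```text
clock: 2.87
position: [0.4517, -0.3403, 0.1101]
tool_rot: [-3.139, 0.001, 0.496]
force: [-0.0, -0.6, 0.7]
grip_width: 0.05
finger_force: 0.0
```

Request:
{"api": "carry_out", "payload": {
  "rows": [
    [[0,0,0.03,0],[0,0,0.055,0],[0,0,0.072,0],[0,0,0.079,0],[0,0,0.079,0],[0,0,0.079,0]]
  ]
}}

```text
clock: 3.37
position: [0.4522, -0.3424, 0.0336]
tool_rot: [3.14, -0.0, 0.493]
force: [0.4, -0.4, 0.5]
grip_width: 0.0503
finger_force: 0.0
```

Run:
```python
from h import *
s=bot.grab_frame("side")
cv2.imwrite("pics/s1.png",cv2.resize(s["pixels"][200:380,180:400],None,fx=3,fy=3,interpolation=cv2.INTER_CUBIC)[:,:,::-1])
print(bot.observe()["position"],bot.observe()["force"])
```

```text
[ 0.45252391 -0.34232758  0.03390787] [ 1.15343392 -0.66034953 -0.28286883]
```

View pics/s1.png

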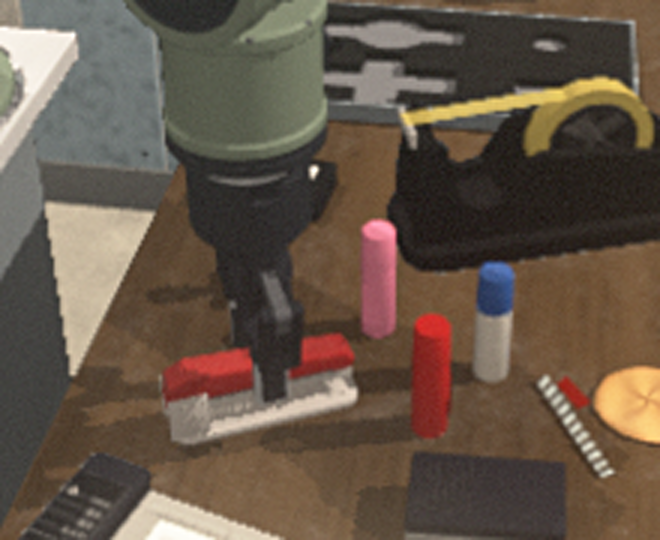

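The fingers straddle the stapler's arm near its middle (crop 272,370), and the pads clear the base, so I'll close and lift.

Request:
{"api": "carry_out", "payload": {
  "rows": [
    [[0,0,0,0],[0,0,0,0],[0,0,0,0],[0,0,0,0],[0,0,0,0],[0,0,-0.01,0],[0,0,-0.03,0],[0,0,-0.06,0],[0,0,-0.095,0],[0,0,-0.13,0],[0,0,-0.16,0],[0,0,-0.18,0]]
  ],
  "grip": 0.0,
  "grip_force": 60
}}

```text
clock: 4.42
position: [0.4524, -0.3416, 0.2163]
tool_rot: [3.139, -0.002, 0.495]
force: [-0.3, -0.0, -2.2]
grip_width: 0.0202
finger_force: 60.1
```

Request:
{"api": "carry_out", "payload": {
  "rows": [
    [[0.008,-0.013,-0.01,1],[0.023,-0.04,-0.015,3],[0.041,-0.071,-0.015,5.3],[0.061,-0.105,-0.015,8],[0.081,-0.14,-0.015,10.6],[0.101,-0.175,-0.015,13.2],[0.121,-0.21,-0.015,15.8],[0.142,-0.245,-0.015,18.4],[0.162,-0.28,-0.015,21],[0.182,-0.315,-0.015,23.6],[0.2,-0.346,-0.015,25.9],[0.209,-0.362,-0.01,27.1]]
  ]
}}

```text
clock: 5.42
position: [0.464, 0.081, 0.2238]
tool_rot: [-3.14, -0.002, 0.023]
force: [0.1, 0.8, -2.0]
grip_width: 0.0204
finger_force: 60.0
```

Request:
{"api": "carry_out", "payload": {
  "rows": [
    [[0.005,-0.0085,0.01,0.6],[0.005,-0.0085,0.04,0.6],[0.005,-0.0085,0.075,0.6],[0.005,-0.0085,0.1,0.6],[0.005,-0.0085,0.115,0.6],[0.005,-0.0085,0.12,0.6],[0.005,-0.0085,0.12,0.6]]
  ]
}}

```text
clock: 6.0
position: [0.4685, 0.085, 0.102]
tool_rot: [3.141, 0.001, 0.011]
force: [0.5, -0.5, -0.8]
grip_width: 0.0207
finger_force: 59.9
```

```bash
cat > look.py <<'E'
from h import *
import sys
n=sys.argv[1];s=bot.grab_frame("side");t=bot.grab_frame("top")
x0,y0,x1,y1=map(int,sys.argv[2:6]);X0,Y0,X1,Y1=map(int,sys.argv[6:10])
a=s["pixels"][y0:y1,x0:x1];b=t["pixels"][Y0:Y1,X0:X1]
a=cv2.resize(a,(400,int(400*a.shape[0]/a.shape[1])),interpolation=cv2.INTER_CUBIC);b=cv2.resize(b,(400,int(400*b.shape[0]/b.shape[1])),interpolation=cv2.INTER_CUBIC)
im=np.zeros((max(len(a),len(b)),800,3),np.uint8);im[:len(a),:400]=a;im[:len(b),400:]=b
cv2.imwrite("pics/%s.png"%n,im[:,:,::-1])
E
python3 look.py p1 240 120 400 260 190 170 300 310
python3 - <<'E'
from h import *
np.set_printoptions(precision=4,suppress=True)
t=bot.grab_frame("top");s=bot.grab_frame("side")
for f,l,box in((t,"T",(180,320,150,330)),(s,"S",(230,420,100,270))):
    h=cv2.cvtColor(f["pixels"],cv2.COLOR_RGB2HSV).astype(int)
    m=(((h[...,0]<8)|(h[...,0]>172))&(h[...,1]>150)&(h[...,2]>70)).astype(np.uint8)
    z=np.zeros_like(m);x0,x1,y0,y1=box;z[y0:y1,x0:x1]=m[y0:y1,x0:x1]
    p=cv2.findNonZero(z)
    if p is None: print(l,"none");continue
    R=cv2.minAreaRect(p);print(l,len(p),R,cv2.boundingRect(z))
    for zz in (.11,.115,.12):print(zz,atz(f,R[0],zz))
    for c in cv2.boxPoints(R):print("  box",c,atz(f,c,.113))
print(bot.observe()["position"],bot.observe()["tool_rot"])
E
```

```text
T none
S 274 ((306.9239807128906, 195.12716674804688), (46.50807189941406, 8.8142728805542), 6.911226749420166) (284, 189, 47, 12)
0.11 [0.4705 0.08   0.11  ]
0.115 [0.472 0.07  0.115]
0.12 [0.4734 0.0601 0.12  ]
  box [283.3086 196.7041] [0.4114 0.0551 0.113 ]
  box [284.3692 187.9539] [0.4042 0.1078 0.113 ]
  box [330.5394 193.5502] [0.5324 0.0933 0.113 ]
  box [329.4788 202.3005] [0.5349 0.0422 0.113 ]
[0.4697 0.0852 0.1036] [-3.1412 -0.0019  0.0108]
```

View pics/p1.png

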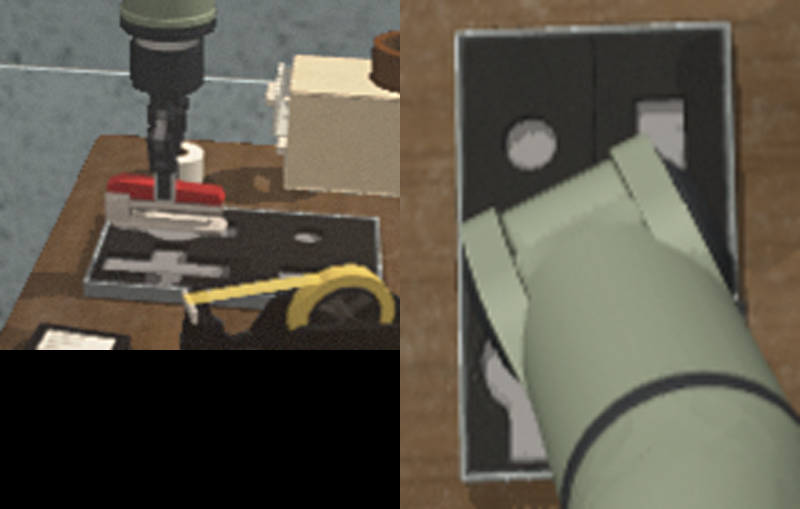

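Run:
```python
from h import *
np.set_printoptions(precision=4,suppress=True)
s=bot.grab_frame("side")
def aty(p,y):
    o,d=ray(s,p);return o+d*(y-o[1])/d[1]
cr=lambda u,v:((u+.5)/2.5-.5+240,(v+.5)/2.5-.5+120)
for p in((107,190),(224,196)):print("red end",aty(cr(*p),.074))
for p in((106,222),(228,226)):print("base end",aty(cr(*p),.070))
# tray cutout in side view
for p in((105,264),(228,272),(165,268)):print("cut",atz(s,cr(*p),.018))
for p in((113,217),(380,222),(383,300),(85,283)):print("tray",atz(s,cr(*p),.019))
```

```text
red end [0.4054 0.074  0.1062]
red end [0.5312 0.074  0.1089]
base end [0.4042 0.07   0.0694]
base end [0.5369 0.07   0.0756]
cut [0.4023 0.0675 0.018 ]
cut [0.5386 0.071  0.018 ]
cut [0.4692 0.069  0.018 ]
tray [0.3908 0.1762 0.019 ]
tray [0.7055 0.2132 0.019 ]
tray [0.7066 0.0366 0.019 ]
tray [0.3893 0.0227 0.019 ]
```

Run:
```python
from h import *
s=bot.grab_frame("side");im=cv2.imread("pics/s0.png")[190:250,260:410];k=5
im=cv2.resize(im,None,fx=k,fy=k,interpolation=cv2.INTER_CUBIC)
c,ya=np.array([.5437,.1327]),np.radians(.65)
R=np.array([[np.cos(ya),-np.sin(ya)],[np.sin(ya),np.cos(ya)]])
def dr(P,z,col):
    q=[((proj(s,[*(c+R@np.array(p)),z])-[260,190]+.5)*k-.5) for p in P]
    cv2.polylines(im,[np.round(q).astype(np.int32)],True,col,1)
rect=lambda x,y,a,b:[(x-a,y-b),(x+a,y-b),(x+a,y+b),(x-a,y+b)]
dr(rect(0,0,.161,.099),.019,(0,255,0))
dr(rect(-.0775,-.0465,.071,.021),.018,(0,0,255))
dr(rect(.0775,-.0465,.029,.017),.018,(0,0,255))
dr(rect(-.0775,.0465,.071,.02),.018,(255,255,0))
cv2.imwrite("pics/ov.png",im)
```

```text
(no output)
```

View pics/ov.png

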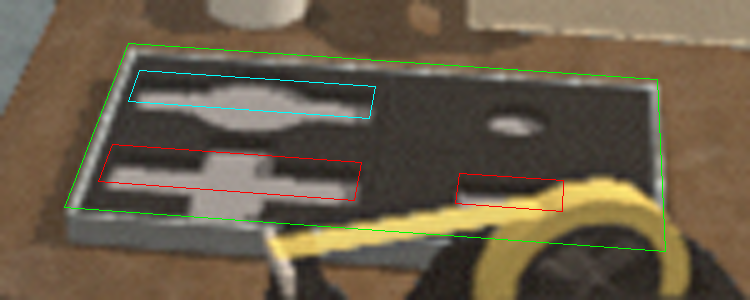

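The overlay agrees with the top-camera layout in x to about 1.5 mm. The offset upward fits the side camera's calibration error at this grazing angle. I'll lower the stapler.

Request:
{"api": "carry_out", "payload": {
  "rows": [
    [[-0.0025,-0.0005,0.01,0],[-0.0025,-0.0005,0.025,0],[-0.0025,-0.0005,0.04,0],[-0.0025,-0.0005,0.05,0],[-0.0025,-0.0005,0.055,0],[-0.0025,-0.0005,0.058,0],[-0.0025,-0.0005,0.06,0],[-0.0025,-0.0005,0.06,0]]
  ]
}}

```text
clock: 6.97
position: [0.4666, 0.0856, 0.0424]
tool_rot: [-3.142, -0.0, 0.011]
force: [-1.1, -0.9, -1.6]
grip_width: 0.0203
finger_force: 60.0
```

Request:
{"api": "carry_out", "payload": {
  "rows": [
    [[0,0,0.001,0],[0,0,0.002,0],[0,0,0.002,0]]
  ]
}}

```text
clock: 7.22
position: [0.4669, 0.0855, 0.0415]
tool_rot: [3.142, -0.001, 0.011]
force: [-5.6, -1.7, 21.5]
grip_width: 0.0204
finger_force: 62.9
```

Request:
{"api": "carry_out", "payload": {
  "rows": [
    [[0,0,0,0],[0,0,0,0],[0,0,0,0],[0,0,-0.01,0],[0,0,-0.035,0],[0,0,-0.07,0],[0,0,-0.11,0],[0,0,-0.15,0],[0,0,-0.18,0],[0,0,-0.19,0]]
  ],
  "grip": 0.045
}}

```text
clock: 8.05
position: [0.4677, 0.0859, 0.2354]
tool_rot: [-3.14, -0.006, 0.011]
force: [0.4, 0.7, 0.3]
grip_width: 0.045
finger_force: 0.0
```

Request:
{"api": "carry_out", "payload": {
  "rows": [
    [[-0.0585,0.2986,0,-103.6],[-0.0585,0.2986,0,-103.6],[-0.0585,0.2986,0,-103.6],[-0.0585,0.2986,0,-103.6],[-0.0585,0.2986,0,-103.6],[-0.0585,0.2986,0,-103.6],[-0.0585,0.2986,0,-103.6],[-0.0585,0.2986,0.03,-103.6],[-0.0585,0.2986,0.06,-103.6],[-0.0585,0.2986,0.09,-103.6],[-0.0585,0.2986,0.115,-103.6],[-0.0585,0.2986,0.115,-103.6]]
  ]
}}

```text
clock: 9.05
position: [0.4086, -0.2132, 0.1112]
tool_rot: [-3.135, -0.002, 1.338]
force: [-0.6, 0.5, -0.8]
grip_width: 0.0443
finger_force: 0.0
```

Request:
{"api": "carry_out", "payload": {
  "rows": [
    [[0,0,0,0],[0,0,0,0],[0,0,0,0]]
  ]
}}

```text
clock: 9.3
position: [0.4117, -0.2139, 0.1161]
tool_rot: [3.14, 0.0, 1.329]
force: [0.5, 0.0, 0.5]
grip_width: 0.0449
finger_force: 0.0
```

```bash
python3 look.py p2 200 190 360 320 350 180 460 310
```

```text
(no output)
```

View pics/p2.png

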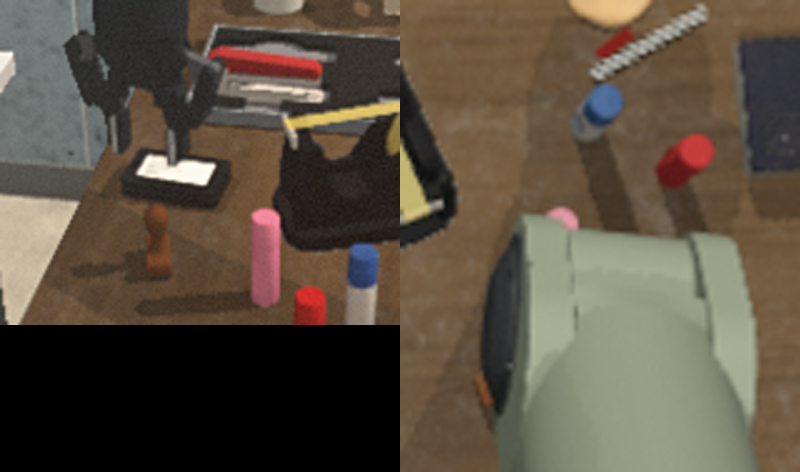

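The stapler sits in its cut-out (left crop 265,70), and the gripper is above the stamp (158,240). The twist was clipped, so I'll finish it and then descend.

Request:
{"api": "carry_out", "payload": {
  "rows": [
    [[0.001,0.0005,0,-7],[0.001,0.0005,0,-14],[0.001,0.0005,0,-21],[0.001,0.0005,0,-28],[0.001,0.0005,0.03,-28],[0.001,0.0005,0.06,-28],[0.001,0.0005,0.077,-28],[0.001,0.0005,0.084,-28],[0.001,0.0005,0.084,-28],[0.001,0.0005,0.084,-28]]
  ]
}}

```text
clock: 10.23
position: [0.4125, -0.2128, 0.0321]
tool_rot: [3.141, 0.001, 1.822]
force: [0.4, 0.3, 0.9]
grip_width: 0.0449
finger_force: 0.0
```

Request:
{"api": "carry_out", "payload": {
  "rows": [
    [[0,0,0,0],[0,0,0,0],[0,0,0,0],[0,0,0,0],[0,0,0,0],[0,0,0,0],[0,0,-0.01,0],[0,0,-0.03,0],[0,0,-0.06,0],[0,0,-0.095,0],[0,0,-0.13,0],[0,0,-0.15,0]]
  ],
  "grip": 0.0,
  "grip_force": 25
}}

```text
clock: 11.23
position: [0.4125, -0.2129, 0.1856]
tool_rot: [3.139, 0.002, 1.822]
force: [1.8, 0.4, 0.4]
grip_width: 0.0198
finger_force: 24.6
```

```bash
python3 look.py p3 180 90 360 320 350 180 460 310
```

```text
(no output)
```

View pics/p3.png

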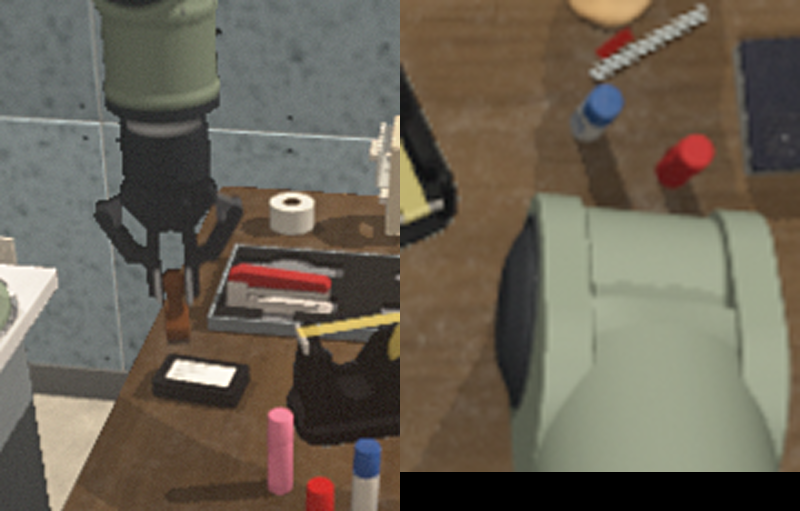

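The stamp is held upright (left crop 175,305). I'll carry it over.

Request:
{"api": "carry_out", "payload": {
  "rows": [
    [[0.007,0.008,-0.03,-5],[0.024,0.028,-0.05,-11],[0.046,0.053,-0.055,-17],[0.07,0.081,-0.055,-23],[0.094,0.109,-0.055,-29],[0.118,0.137,-0.055,-35],[0.142,0.165,-0.055,-41],[0.166,0.193,-0.055,-47],[0.19,0.221,-0.055,-53],[0.212,0.246,-0.055,-59],[0.23,0.266,-0.055,-65],[0.2387,0.2766,-0.055,-71]]
  ]
}}

```text
clock: 12.33
position: [0.6211, 0.0906, 0.2364]
tool_rot: [3.14, -0.001, 3.069]
force: [-0.9, -0.4, -0.6]
grip_width: 0.0203
finger_force: 24.7
```

Request:
{"api": "carry_out", "payload": {
  "rows": [
    [[0,0,0.01,-4.8],[0,0,0.035,-4.8],[0,0,0.07,-4.8],[0,0,0.1,-4.8],[0,0,0.12,-4.8],[0,0,0.13,-4.8],[0,0,0.13,-4.8],[0,0,0.13,-4.8]]
  ]
}}

```text
clock: 13.0
position: [0.6208, 0.0873, 0.1071]
tool_rot: [3.141, 0.0, -3.138]
force: [0.8, 0.4, 0.5]
grip_width: 0.0199
finger_force: 24.7
```

```bash
python3 look.py p4 260 100 420 260 190 170 300 310; python3 -c "
from h import *
o=bot.observe();print(o['position'],o['tool_rot'])
s=bot.grab_frame('side')
for r in bot.regions_of(s,'stamp_centre')[:2]:
    m=r['region'].astype(np.uint8);print(r['conf'],cv2.boundingRect(m))
p=o['position'];print('TCP',proj(s,p),'bottom ctr',proj(s,p-[0,0,.032]))
print([proj(s,[.6217+a,.0871+b,.018]) for a,b in((-.029,-.017),(.029,-.017),(.029,.017),(-.029,.017))])
"
```

```text
[0.62134217 0.08733088 0.10792766] [ 3.14126263e+00  1.86004536e-03 -3.13850796e+00]
0.47 (355, 203, 17, 10)
TCP [363.64147473 198.62966607] bottom ctr [362.83448205 209.28396242]
[array([350.61619431, 230.22085024]), array([371.95937064, 231.89772907]), array([372.26957244, 225.66093431]), array([351.40671692, 224.04772213])]
```

View pics/p4.png

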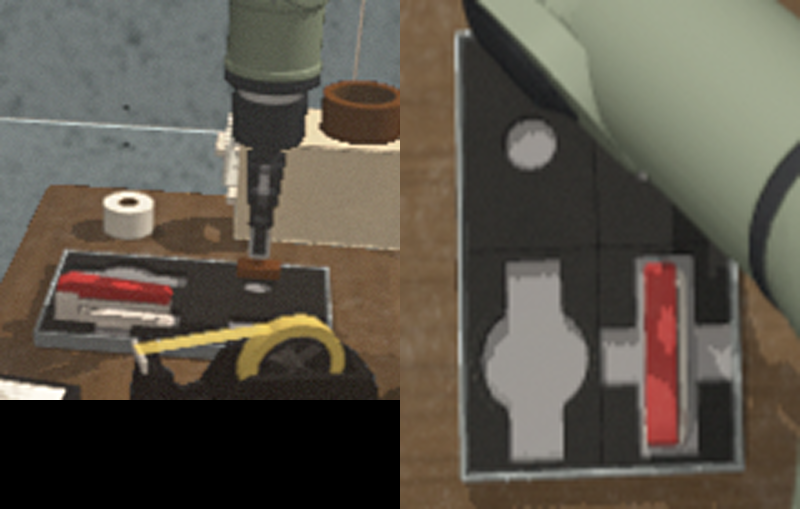

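Request:
{"api": "carry_out", "payload": {
  "rows": [
    [[0,0,0.012,0],[0,0,0.03,0],[0,0,0.046,0],[0,0,0.056,0],[0,0,0.062,0],[0,0,0.065,0],[0,0,0.065,0]]
  ]
}}

```text
clock: 13.78
position: [0.6207, 0.0876, 0.0411]
tool_rot: [3.141, -0.0, -3.138]
force: [-0.2, -0.7, -0.4]
grip_width: 0.0199
finger_force: 24.7
```

Request:
{"api": "carry_out", "payload": {
  "rows": [
    [[0,0,0.001,0],[0,0,0.002,0],[0,0,0.002,0]]
  ]
}}

```text
clock: 14.03
position: [0.6212, 0.0877, 0.0404]
tool_rot: [3.141, 0.001, -3.138]
force: [-2.1, -0.6, 11.0]
grip_width: 0.0201
finger_force: 25.4
```

Request:
{"api": "carry_out", "payload": {
  "rows": [
    [[0,0,0,0],[0,0,0,0],[0,0,0,0],[0,0,-0.01,0],[0,0,-0.035,0],[0,0,-0.07,0],[0,0,-0.11,0],[0,0,-0.15,0],[0,0,-0.19,0],[0,0,-0.2,0]]
  ],
  "grip": 0.045
}}

```text
clock: 14.87
position: [0.6222, 0.0882, 0.2463]
tool_rot: [3.14, 0.007, -3.138]
force: [0.5, 0.5, 0.4]
grip_width: 0.0449
finger_force: 0.0
```

Request:
{"api": "carry_out", "payload": {
  "rows": [
    [[0.022,-0.03,0,6],[0.022,-0.06,0,12],[0.022,-0.09,0,18],[0.022,-0.12,0,24],[0.022,-0.15,0,30],[0.022,-0.18,0,36],[0.022,-0.21,0,42],[0.022,-0.24,0,48],[0.022,-0.27,0,54],[0.022,-0.3,0,60],[0.022,-0.34,0,66],[0.022,-0.3657,0,72]]
  ]
}}

```text
clock: 15.87
position: [0.5991, -0.2824, 0.2399]
tool_rot: [-3.141, 0.001, 1.881]
force: [-0.1, -0.1, -0.4]
grip_width: 0.0454
finger_force: 0.0
```

Request:
{"api": "carry_out", "payload": {
  "rows": [
    [[0,0,0,7],[0,0,0,14],[0,0,0.02,21],[0,0,0.04,28],[0,0,0.06,35],[0,0,0.08,42],[0,0,0.1,49],[0,0,0.1,49],[0,0,0.1,49],[0,0,0.1,49]]
  ]
}}

```text
clock: 16.7
position: [0.6004, -0.2786, 0.1408]
tool_rot: [3.14, -0.0, 1.038]
force: [0.1, -0.6, 0.9]
grip_width: 0.045
finger_force: 0.0
```

```bash
python3 look.py p5 260 180 400 350 190 170 300 310; python3 -c "
from h import *
o=bot.observe();print(o['position'],o['tool_rot'])
s=bot.grab_frame('side')
h=cv2.cvtColor(s['pixels'],cv2.COLOR_RGB2HSV).astype(int);m=((abs(h[...,0]-110)<12)&(h[...,1]>120)&(h[...,2]>60)).astype(np.uint8)
z=m*0;z[280:312,330:360]=m[280:312,330:360];print(cv2.boundingRect(z),'pred at .599,-.2775',proj(s,[.599,-.2775,.07]))
p=o['position'];print('TCP axis at .07',proj(s,[p[0],p[1],.07]))
"
```

```text
[ 0.60046926 -0.27891707  0.14087632] [ 3.13967339e+00 -5.81481887e-04  1.03562841e+00]
(340, 287, 11, 18) pred at .599,-.2775 [343.92202222 295.31044578]
TCP axis at .07 [344.59221782 295.81534265]
```

View pics/p5.png

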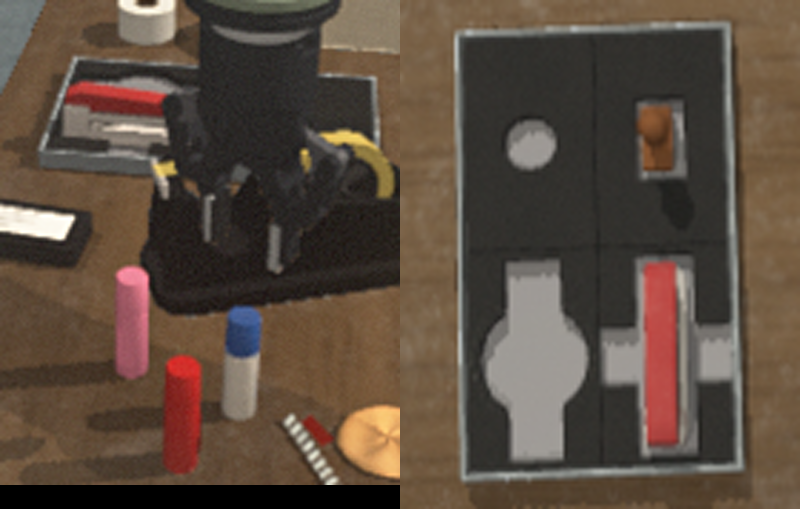

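The stamp and stapler sit in their cut-outs in the top crop at (657,140) and (662,355). The gripper is over the blue-capped stick, so I'll descend.

Request:
{"api": "carry_out", "payload": {
  "rows": [
    [[0,0,0.03,0],[0,0,0.06,0],[0,0,0.085,0],[0,0,0.096,0],[0,0,0.096,0],[0,0,0.096,0]]
  ]
}}

```text
clock: 17.35
position: [0.6002, -0.2788, 0.0442]
tool_rot: [3.141, -0.0, 1.033]
force: [-0.0, -0.5, 0.2]
grip_width: 0.0449
finger_force: 0.0
```

Request:
{"api": "carry_out", "payload": {
  "rows": [
    [[0,0,0,0],[0,0,0,0],[0,0,0,0],[0,0,0,0],[0,0,0,0],[0,0,-0.01,0],[0,0,-0.035,0],[0,0,-0.07,0],[0,0,-0.11,0],[0,0,-0.15,0],[0,0,-0.18,0],[0,0,-0.2,0]]
  ],
  "grip": 0.0,
  "grip_force": 25
}}

```text
clock: 18.35
position: [0.6006, -0.2789, 0.2487]
tool_rot: [3.137, -0.001, 1.033]
force: [0.4, -0.8, 0.7]
grip_width: 0.0242
finger_force: 24.6
```

Request:
{"api": "carry_out", "payload": {
  "rows": [
    [[0.011,-0.006,0,0],[0.035,-0.019,0,0],[0.067,-0.036,0,0],[0.101,-0.055,0,0],[0.136,-0.073,0,0],[0.171,-0.092,0,0],[0.206,-0.111,0,0],[0.241,-0.13,0,0],[0.276,-0.149,0,0],[0.311,-0.168,0,0],[0.346,-0.187,0,0],[0.375,-0.2025,0,0]]
  ]
}}

```text
clock: 19.35
position: [0.6172, 0.1506, 0.2441]
tool_rot: [-3.142, -0.001, 1.035]
force: [-0.6, -0.2, 0.0]
grip_width: 0.024
finger_force: 24.6
```

Request:
{"api": "carry_out", "payload": {
  "rows": [
    [[0.02,-0.011,0,0],[0.029,-0.0157,0.02,0],[0.029,-0.0157,0.05,0],[0.029,-0.0157,0.08,0],[0.029,-0.0157,0.11,0],[0.029,-0.0157,0.13,0],[0.029,-0.0157,0.14,0],[0.029,-0.0157,0.14,0],[0.029,-0.0157,0.14,0]]
  ]
}}

```text
clock: 20.1
position: [0.6196, 0.1804, 0.1043]
tool_rot: [3.141, -0.001, 1.033]
force: [0.8, 0.1, -0.1]
grip_width: 0.0243
finger_force: 24.6
```

```bash
python3 look.py p6 260 90 420 260 190 170 300 310; python3 -c "
from h import *
o=bot.observe();print(o['position'],o['tool_rot'],o['force'])
"
```

```text
[0.62016629 0.18045536 0.10507318] [ 3.14016466e+00 -1.75517098e-03  1.03287714e+00] [ 0.07749631 -0.56363945  0.32634888]
```

View pics/p6.png

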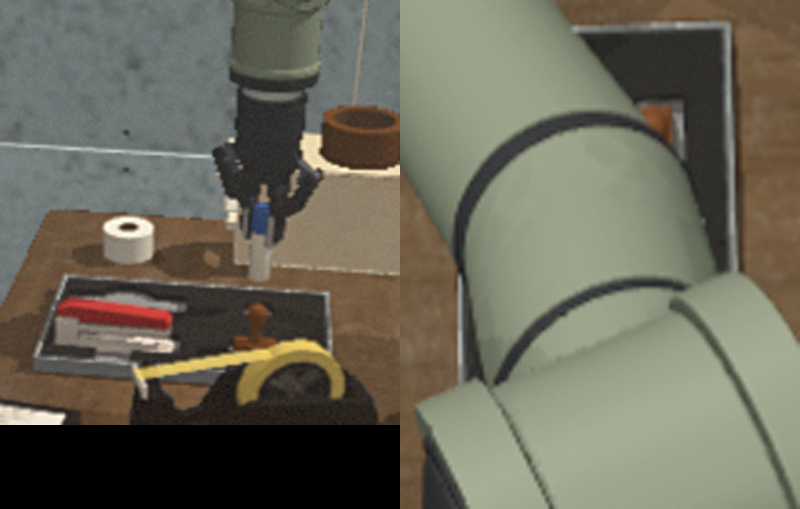

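Request:
{"api": "carry_out", "payload": {
  "rows": [
    [[0,0,0.012,0],[0,0,0.028,0],[0,0,0.04,0],[0,0,0.047,0],[0,0,0.05,0],[0,0,0.05,0]]
  ]
}}

```text
clock: 20.7
position: [0.6197, 0.1803, 0.0534]
tool_rot: [3.141, -0.0, 1.033]
force: [0.2, -0.2, 1.3]
grip_width: 0.0243
finger_force: 25.0
```

Request:
{"api": "carry_out", "payload": {
  "rows": [
    [[0,0,0.001,0],[0,0,0.002,0],[0,0,0.0025,0]]
  ]
}}

```text
clock: 20.95
position: [0.6204, 0.1809, 0.0529]
tool_rot: [3.14, -0.002, 1.033]
force: [-8.2, -0.5, 33.3]
grip_width: 0.024
finger_force: 28.5
```

Request:
{"api": "carry_out", "payload": {
  "rows": [
    [[0,0,-0.0015,0],[0,0,-0.0015,0]]
  ]
}}

```text
clock: 21.12
position: [0.6198, 0.1803, 0.0531]
tool_rot: [3.141, -0.001, 1.033]
force: [-1.8, -0.5, 10.0]
grip_width: 0.0245
finger_force: 25.8
```

Request:
{"api": "carry_out", "payload": {
  "rows": [
    [[0,0,0,0],[0,0,0,0],[0,0,0,0],[0,0,-0.01,0],[0,0,-0.035,0],[0,0,-0.07,0],[0,0,-0.11,0],[0,0,-0.15,0],[0,0,-0.17,0],[0,0,-0.17,0]]
  ],
  "grip": 0.045
}}

```text
clock: 21.95
position: [0.6212, 0.1809, 0.2283]
tool_rot: [3.137, -0.006, 1.033]
force: [0.5, 1.0, -0.6]
grip_width: 0.0451
finger_force: 0.0
```

```bash
python3 look.py p7 270 130 400 260 90 100 300 310; python3 -c "
from h import *
np.set_printoptions(precision=4,suppress=True)
s=bot.grab_frame('side');t=bot.grab_frame('top')
for f,l in((s,'S'),(t,'T')):
  for r in bot.regions_of(f,'roll_centre')[:1]:print(l,r['conf'],cv2.boundingRect(r['region'].astype(np.uint8)))
  a=np.linspace(0,6.28,60);P=np.array([proj(f,[.445+.032*np.cos(x),.339+.032*np.sin(x),z]) for x in a for z in(0,.038)]);print('pred',P.min(0),P.max(0)-P.min(0))
for p in((106,227),(169,227),(120,232),(141,232)):print('box front',atz(t,p,0),atz(t,p,.1))
o=bot.observe();print(o['position'],o['tool_rot'])
"
```

```text
S 0.78 (303, 177, 19, 19)
pred [300.7836 175.2021] [19.7925 19.0052]
T 0.81 (149, 265, 29, 26)
pred [149.0153 264.3718] [28.6514 26.1801]
box front [0.5826 0.4964 0.    ] [0.5654 0.4617 0.1   ]
box front [0.5787 0.3308 0.    ] [0.5618 0.3071 0.1   ]
box front [0.5685 0.4592 0.    ] [0.5522 0.427  0.1   ]
box front [0.5672 0.404  0.    ] [0.551  0.3755 0.1   ]
[0.6189 0.1799 0.2213] [-3.1403  0.0014  1.0331]
```

View pics/p7.png

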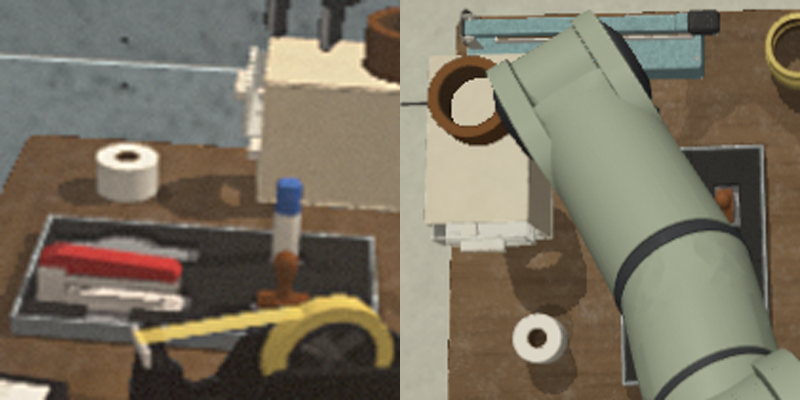

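Request:
{"api": "carry_out", "payload": {
  "rows": [
    [[-0.02,-0.0393,0,0],[-0.035,-0.07,0,-3],[-0.05,-0.1,0,-7],[-0.064,-0.126,0,-11],[-0.055,-0.14,0,-15],[-0.03,-0.16,0,-19],[-0.005,-0.18,0.01,-23],[0.02,-0.205,0.03,-27],[0.04,-0.222,0.06,-31.5],[0.047,-0.2312,0.09,-31.5],[0.047,-0.2312,0.1,-31.5],[0.047,-0.2312,0.1,-31.5]]
  ],
  "grip": 0.085
}}

```text
clock: 23.25
position: [0.4433, 0.3381, 0.1194]
tool_rot: [-3.137, 0.003, 1.584]
force: [-0.9, -0.1, 0.3]
grip_width: 0.0851
finger_force: 0.0
```

Request:
{"api": "carry_out", "payload": {
  "rows": [
    [[0,0,0,0],[0,0,0,0],[0,0,0,0]]
  ]
}}

```text
clock: 23.5
position: [0.446, 0.3385, 0.1237]
tool_rot: [3.14, -0.001, 1.581]
force: [-0.1, -0.6, 0.4]
grip_width: 0.0851
finger_force: 0.0
```

Request:
{"api": "carry_out", "payload": {
  "rows": [
    [[0,0,0.03,0],[0,0,0.06,0],[0,0,0.085,0],[0,0,0.105,0],[0,0,0.114,0],[0,0,0.118,0],[0,0,0.118,0],[0,0,0.118,0]]
  ]
}}

```text
clock: 24.17
position: [0.4456, 0.3393, 0.0056]
tool_rot: [3.14, -0.001, 1.582]
force: [0.0, -0.0, 0.6]
grip_width: 0.0849
finger_force: 0.0
```

Request:
{"api": "carry_out", "payload": {
  "rows": [
    [[0,0,0,0],[0,0,0,0],[0,0,0,0],[0,0,0,0],[0,0,-0.01,0],[0,0,-0.03,0],[0,0,-0.06,0],[0,0,-0.09,0],[0,0,-0.11,0],[0,0,-0.12,0],[0,0,-0.12,0]]
  ],
  "grip": 0.0,
  "grip_force": 40
}}

```text
clock: 25.08
position: [0.4458, 0.3394, 0.1267]
tool_rot: [3.139, -0.002, 1.582]
force: [0.0, 0.6, -1.2]
grip_width: 0.0626
finger_force: 45.1
```

Request:
{"api": "carry_out", "payload": {
  "rows": [
    [[-0.008,0.001,-0.01,0],[-0.028,0.003,-0.01,0],[-0.056,0.006,-0.01,0],[-0.088,0.0095,-0.01,0],[-0.12,0.013,-0.01,0],[-0.145,0.0157,-0.01,0],[-0.158,0.017,0,0],[-0.162,0.0175,0.02,0],[-0.162,0.0175,0.04,0],[-0.162,0.0175,0.055,0],[-0.162,0.0175,0.06,0],[-0.162,0.0175,0.06,0]]
  ]
}}

```text
clock: 26.08
position: [0.4632, 0.1765, 0.0629]
tool_rot: [-3.138, 0.001, 1.583]
force: [0.5, -0.1, -1.6]
grip_width: 0.0623
finger_force: 45.0
```

```bash
python3 look.py p8 260 130 400 260 190 170 300 310; python3 -c "
from h import *
o=bot.observe();p=o['position'];print(p,o['tool_rot'],o['force'])
t=bot.grab_frame('top');s=bot.grab_frame('side')
for f,l in((s,'S'),(t,'T')):
  for r in bot.regions_of(f,'roll_centre')[:1]:print(l,r['conf'],cv2.boundingRect(r['region'].astype(np.uint8)))
  a=np.linspace(0,6.28,60);P=np.array([proj(f,[p[0]+.032*np.cos(x),p[1]+.032*np.sin(x),z+p[2]-.0056]) for x in a for z in(0,.038)]);print('pred',P.min(0),P.max(0)-P.min(0))
"
```

```text
[0.46422232 0.17708035 0.06452754] [-3.14112186e+00  1.09212291e-04  1.58291819e+00] [ 0.38071675  0.17988661 -0.82312314]
S 0.72 (299, 181, 22, 22)
pred [298.4791954 179.4564836] [22.3579615  21.60145056]
T 0.39 (245, 237, 36, 35)
pred [209.291192   252.58376594] [28.26574455 27.43076172]
```

View pics/p8.png

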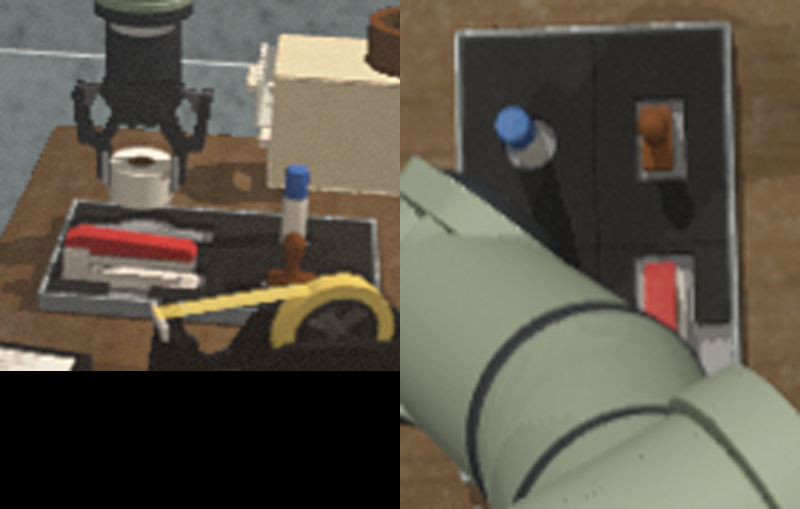

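The roll is held level at side crop (142,175). The glue, stamp and stapler are standing in their cut-outs. Now I'll lower the roll.

Request:
{"api": "carry_out", "payload": {
  "rows": [
    [[0,0.001,0.01,0],[0,0.001,0.024,0],[0,0.001,0.036,0],[0,0.001,0.044,0],[0,0.001,0.048,0],[0,0.001,0.049,0],[0,0.001,0.049,0]]
  ]
}}

```text
clock: 26.97
position: [0.4653, 0.1772, 0.0152]
tool_rot: [-3.141, 0.0, 1.583]
force: [0.0, 0.7, -0.8]
grip_width: 0.0622
finger_force: 45.0
```

Request:
{"api": "carry_out", "payload": {
  "rows": [
    [[0,0,0.001,0],[0,0,0.002,0],[0,0,0.002,0]]
  ]
}}

```text
clock: 27.22
position: [0.4657, 0.1772, 0.0137]
tool_rot: [3.141, -0.0, 1.583]
force: [-0.3, -0.8, 0.5]
grip_width: 0.0625
finger_force: 45.1
```

Request:
{"api": "carry_out", "payload": {
  "rows": [
    [[0,0,0.0008,0],[0,0,0.0012,0],[0,0,0.0012,0]]
  ]
}}

```text
clock: 27.47
position: [0.4657, 0.1772, 0.0136]
tool_rot: [3.14, 0.0, 1.583]
force: [-7.5, -4.0, 35.7]
grip_width: 0.0622
finger_force: 49.0
```

Request:
{"api": "carry_out", "payload": {
  "rows": [
    [[0,0,-0.001,0],[0,0,-0.001,0]]
  ]
}}

```text
clock: 27.63
position: [0.4657, 0.1772, 0.0137]
tool_rot: [3.141, -0.0, 1.583]
force: [1.2, -1.0, 7.3]
grip_width: 0.0622
finger_force: 46.1
```

Request:
{"api": "carry_out", "payload": {
  "rows": [
    [[0,0,0,0],[0,0,0,0],[0,0,0,0],[0,0,0,0],[0,0,-0.01,0],[0,0,-0.03,0],[0,0,-0.06,0],[0,0,-0.1,0],[0,0,-0.14,0],[0,0,-0.18,0],[0,0,-0.22,0],[0,0,-0.24,0]]
  ],
  "grip": 0.08
}}

```text
clock: 28.63
position: [0.4658, 0.1778, 0.2583]
tool_rot: [3.137, -0.002, 1.583]
force: [-0.5, 0.2, -0.1]
grip_width: 0.0798
finger_force: 0.0
```

Request:
{"api": "carry_out", "payload": {
  "rows": [
    [[-0.04,0,0,0],[-0.08,0,0,0],[-0.12,0,0,0],[-0.16,0,0,0],[-0.2,0,0,0],[-0.24,0,0,0],[-0.28,0,0,0],[-0.32,0,0,0],[-0.35,0,0,0],[-0.36,0,0,0],[-0.36,0,0,0]]
  ]
}}

```text
clock: 29.55
position: [0.469, -0.1852, 0.2534]
tool_rot: [-3.141, 0.0, 1.579]
force: [-0.9, 0.1, -0.9]
grip_width: 0.0801
finger_force: 0.0
```

```bash
python3 look.py p9 240 130 420 300 170 160 350 310; python3 -c "
from h import *
t=bot.grab_frame('top');s=bot.grab_frame('side')
print(bot.observe()['position'])
for n in ('ink_pad_centre','card_box_centre'):
  for f in(s,t):
    a=bot.spot_point(f,n);print(n,a and (np.round(a[0]['position']),round(a[0]['conf'],2)))
"
```

```text
[ 0.46978096 -0.18126981  0.25340932]
ink_pad_centre (array([267., 260.]), 0.86)
ink_pad_centre (array([333., 288.]), 0.58)
card_box_centre (array([341., 370.]), 0.58)
card_box_centre (array([458., 208.]), 0.94)
```

View pics/p9.png

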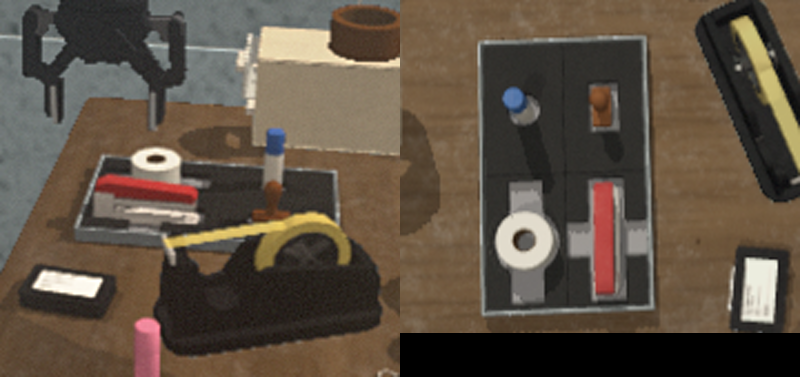

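All four stand upright in their cut-outs: roll at (525,240), stapler (603,238), stamp (600,105) and glue (520,105). The ink pad and card box haven't moved, and the arm is clear, so I'll hand the job in.

```bash
python3 -c "
from workcell import bot
print(bot.job_done())"
```

```text
the job is handed in; nothing more can be done
None
```

The stapler, stamp, glue stick and label roll each stand upright on the floor of their own cut-outs, the ink pad and card box are where they were, and I've handed the job in at about 30 s of the 109 s allowed; no verdict came back.

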